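Roll the brass bar onto the sighting line of the engraver's board

ROBOT

A 6-joint arm with a two-finger parallel gripper is mounted at the origin on the work surface. World frame = base frame: x ahead of the robot, y to its left, z up, the work surface at z = 0. Lengths are in m, angles in rad, forces in N, time in s.
With the tool pointing down it reaches from about 0.15 to 0.775 m from the base axis. Payload 6.1 kg.
Tool frame: the origin (TCP) lies midway between the tips of the shut fingers; the grasp point (between the pads) lies 19 mm behind it; x points along the fingers, z is the direction in which the jaws open and shut, and the axes are right-handed (so a half turn about x gives the same grasp; the last joint's range is limited). The gripper opens to 85 mm and grips with 20 to 120 N. Pads are 22 mm wide; open, the fingers measure 114 mm over their backs; the gripper's body (76 mm by 85 mm) begins 54 mm behind the grasp point. The pads swing forward as they close: fully open they stand 13 mm farther back than shut.
Start: joints at [1.342, 0.126, -0.04, 1.405, 0, 1.571], TCP at [0.119, 0.511, 0.231] pointing down, gripper open.
Joint ranges: [-2.72, 2.72], [-0.95, 1.95], [-1.27, 1.35], [-1.78, 2.02], [-1.46, 1.47], [-3.14, 3.14]. Speed limits (rad/s): [2.39, 2.39, 3.01, 3.14, 3.14, 3.14].

INTERFACE

Orientations are given as a rotation vector (axis times angle).
In Python, from rig import get_obs, grab_frame, calibration, hand_in gives the robot as it stands.
- The arm moves only by the tool apply_moves, never from a script. Its argument "steps" is a list of rows, each a list of 4 numbers: the shift along the tool's x, y, z in mm, then the turn about the tool's x in degrees. In form: [[x, y, z, roll], ...]. A call has 1 to 10 rows; each row shifts and turns the commanded pose from where the row before left it, along the tool's axes as they then stand; what a row does not reach is not made up. A row lasts 1/10 s, in which the tool goes at most 50 mm and 8.59 degrees, less where a joint would pass 70% of its speed; a pose out of reach is approached as far as the arm can. A call is refused whole if a number of a shift passes 50 or a number of a turn 8.59, either way. A call with a gripper value outside its range is refused whole. "fingers" is the closure in counts, from 0 (fully open) to 255 (shut), set as the call begins (left out, the last holds). The fingers move at their own pace and stop on an object; the grip force is fixed at half the most. Time passes only in rows, so rows that do not move let the fingers close. It gives the time, the measured TCP pose, the force and the opening at its end, in the units of the state.
- get_obs(): the state, without advancing time (a new reading comes with each control period).
- grab_frame(name): name is "scene" or "side" or "wrist"; returns (picture, depth): 420x560x3 uint8, red, green, blue; 420x560 float32, m along the optical axis (not along the pixel's ray), 0 where there is no reading.
- calibration(name): a dict with "mtx" (3x3 intrinsics, pixels), "R" (3x3) and "t" (3): a world point X has camera coordinates R X + t; the wrist camera has in their place "hand_eye" (4x4, takes a point from camera to tool coordinates, whose origin is the TCP and whose axes are the tool frame's). Camera axes: x right, y down, z forward; pixel columns grow to the right and rows downward; lengths in m; the calibration is good to about 2 mm. The wrist camera is an equidistant fisheye: a pixel r from the principal point sees the ray r / f radians off the axis. A picture is of the moment at which its call begins: read the wrist's pose just before it. calibration takes no time and is no camera call.
- hand_in(): hands the job in, once; it reports no verdict.
The state is a dict: "t": time; "qpos": joint angles; "qd": joint speeds; "effort": joint torques, N m; "position": TCP position; "orientation": TCP orientation; "contact_force": force on the tool from outside, world axes, zero at the start; "ft_torque": the same for the moment, N m; "width": finger opening in m.
Only numpy, scipy, OpenCV 4.12 (cv2) and the standard library are available. Lean on these libraries where they do the work, as an engineer would, in place of code of your own. Each camera call takes 0.05 s, during which the arm holds its last target. There are 200 camera calls.

TASK

With the fingertips, push the round brass bar so that it rolls, not slides, across the felt-faced board and comes to rest lying along the black line, centred over it, with neither end past the line's ends; pushing its top sideways works best. Never grasp it and lift it, finish clear of it, and leave the square bar, the ring and everything else where they are.

Things in the scene. Friction and masses are not known exactly. Their poses are not given: they have to be found in the camera images.
- board: Fixed wooden board faced with grey felt, 200 mm (its x) by 270 mm (its y) by 18 mm high, lying flat on the bench at any of a range of places and yaws. Origin: centre of its underside; z up. The black line runs along its x axis through its middle; the two bars start on opposite sides of the line (+y and -y; which is which varies).
- line (a point): Middle of the straight black line inlaid flush in the top face of the board: 130 mm long (along x) and 5 mm wide (along y). Point on the top face, 18 mm above the bench; x along the line, y across it (the rolling direction), z up.
- round_bar: Round brass bar, diameter 30 mm, 90 mm long, about 0.5 kg, lying on the board 50 to 85 mm from the line, parallel within 3 degrees. Origin: its centre, on its axis, 33 mm above the bench (top at 48 mm). x: along the bar; y, z turn as it rolls. Under a fingertip pressed on top with a few newtons it rolls half as far as the tip moves. Let go at 30 mm/s it stops within 2 mm.
- square_bar: Bystander: square brass bar 22 x 22 x 90 mm, loose on the board on the other side of the line, 50 to 85 mm from it. Origin: centre of its underside; x along its length.
- ring: Bystander: small steel ring, outer diameter 24 mm, 8 mm high, loose on the board beyond the line's +x end, near the board's edge. Origin: centre of its underside.
- mug: Bystander: white ceramic cup without a handle, diameter 80 mm, 95 mm high, standing on the bench at the left. Origin: centre of its underside.
- hammer: Bystander: hammer with a wooden handle, about 240 mm long, lying on the bench at the right. Origin: underside, near its middle.
- jar: Bystander: amber glass jar with a steel cap, diameter 60 mm, 85 mm high, on the bench beyond the board. Origin: centre of its underside.
- brush: Bystander: wooden-handled brush, 170 mm long, lying on the bench at the left. Origin: underside, near its middle.
Things that resemble listed ones, but are neither listed nor needed, are in the scene too. Leave any red or turquoise look-alike of the round_bar alone.

How it is judged:
By the outcome, as a careful person would: the job done as asked, in the order asked, and still so for the second after the job is handed in, with the robot touching nothing.
It also fails if it takes over 48 s, if anything falls off the work surface, if the arm or the gripper's body presses on something with over 40 N, if the wrist force passes 120 N, or if a joint passes its speed limit or range.

## Working session

There is one attempt and no reset: what is moved stays moved. The work goes in short steps, Python scripts to look and compute and a tool call to move; the robot and the scene stay as the last step left them, time stands still between calls to the robot, and variables do not carry over. Pictures are saved under pics/ and viewed, about 8 in all and at most 12, crops included, and the job is handed in when it is done.

Besides the shell and the picture viewer there is one more tool, called after "Emit:" as name(argument=value, ...) on one line, values as JSON. apply_moves: Moves the arm, as the interface text tells. Its arguments: {"type":"object","properties":{"steps":{"type":"array"},"fingers":{"type":"number"}},"required":["steps"]}

```bash
mkdir -p pics; ls; python3 - <<'E'
from rig import *
import cv2,numpy as np
o=get_obs();print({k:np.round(v,3) for k,v in o.items()})
for n in("scene","side"):
    p,d=grab_frame(n);cv2.imwrite(f"pics/{n}0.png",p[:,:,::-1]);np.savez(f"pics/{n}0.npz",p=p,d=d)
    c=calibration(n);print({k:np.round(v,3).tolist() for k,v in c.items()})
print(calibration("wrist"))
a=[cv2.imread(f"pics/{n}0.png") for n in("scene","side")]
E
```

```text
pics
{'t': np.float64(0.0), 'qpos': array([ 1.342,  0.126, -0.041,  1.405,  0.   ,  1.571]), 'qd': array([ 0.001,  0.001,  0.001, -0.001, -0.001,  0.001]), 'effort': array([ 1.0000e-03, -4.3591e+01,  3.5292e+01,  1.7000e-02,  0.0000e+00,
       -0.0000e+00]), 'position': array([0.119, 0.511, 0.231]), 'orientation': array([-1.04 ,  1.31 ,  1.038]), 'contact_force': array([ 0.37 , -0.35 ,  0.104]), 'ft_torque': array([0.022, 0.001, 0.094]), 'width': np.float64(0.086)}
{'mtx': [[544.068, 0.0, 279.605], [0.0, 544.068, 205.375], [0.0, 0.0, 1.0]], 'R': [[0.057, 0.998, 0.007], [0.846, -0.045, -0.531], [-0.529, 0.036, -0.848]], 't': [-0.031, -0.466, 1.782]}
{'mtx': [[383.035, 0.0, 275.897], [0.0, 383.035, 209.156], [0.0, 0.0, 1.0]], 'R': [[0.833, -0.553, -0.012], [-0.296, -0.429, -0.854], [0.467, 0.715, -0.521]], 't': [-0.462, 0.222, 0.796]}
{'mtx': array([[325.1922621 ,   0.        , 280.50834844],
       [  0.        , 325.1922621 , 209.67612756],
       [  0.        ,   0.        ,   1.        ]]), 'hand_eye': array([[-2.39068243e-04, -2.77203447e-01,  9.60811215e-01,
        -1.42649998e-01],
       [-1.09567977e-04, -9.60811230e-01, -2.77203479e-01,
         7.05314812e-02],
       [ 9.99999965e-01, -1.71544690e-04,  1.99326831e-04,
        -2.30803486e-04],
       [ 0.00000000e+00,  0.00000000e+00,  0.00000000e+00,
         1.00000000e+00]])}
```

View pics/scene0.png

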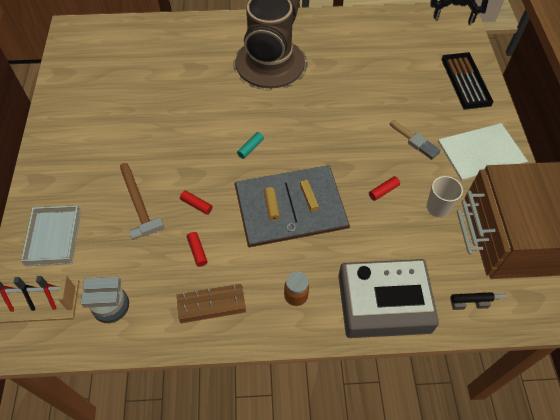

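View pics/side0.png

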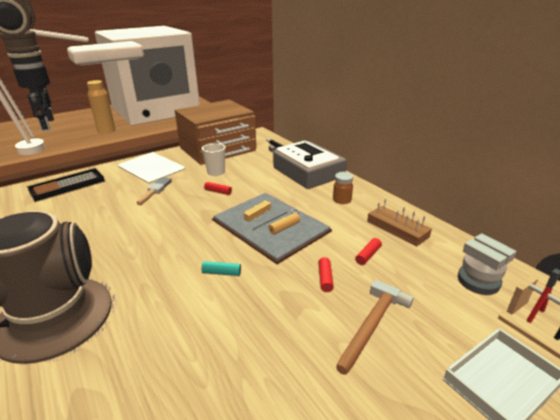

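The board is at scene (292,205) with the line near (291,203). The bars are at (272,203), apparently the round one, and (310,195), apparently the square one. The ring is at (291,227). Next I segment them and cast rays.

```bash
cat > h.py <<'E'
import numpy as np,cv2
from rig import *
from scipy.spatial.transform import Rotation as Ro
def cast(n,uv,z):
    c=calibration(n);uv=np.atleast_2d(uv).astype(float)
    r=np.c_[uv,np.ones(len(uv))]@np.linalg.inv(c["mtx"]).T@c["R"]
    o=-c["R"].T@c["t"];return o+r*((z-o[2])/r[:,2])[:,None]
def wcast(uv,z,pos,ori):
    c=calibration("wrist");uv=np.atleast_2d(uv).astype(float);f=c["mtx"][0,0]
    d=uv-c["mtx"][:2,2];r=np.linalg.norm(d,axis=1);th=r/f
    ray=np.c_[d/np.maximum(r,1e-9)[:,None]*np.sin(th)[:,None],np.cos(th)]
    T=np.eye(4);T[:3,:3]=Ro.from_rotvec(ori).as_matrix();T[:3,3]=pos;T=T@c["hand_eye"]
    ray=ray@T[:3,:3].T;o=T[:3,3];return o+ray*((z-o[2])/ray[:,2])[:,None]
E
python3 - <<'E'
from h import *
o=get_obs();print(Ro.from_rotvec(o["orientation"]).as_matrix().round(3))
p=np.load("pics/scene0.npz")["p"];hsv=cv2.cvtColor(p,cv2.COLOR_RGB2HSV)
roi=np.zeros(p.shape[:2],np.uint8);roi[165:245,232:352]=1
felt=((hsv[...,1]<80)&(hsv[...,2]<130)&(roi>0)).astype(np.uint8)
c=max(cv2.findContours(felt,0,2)[0],key=cv2.contourArea)
hull=cv2.convexHull(c);q=cv2.minAreaRect(hull)
ap=cv2.approxPolyDP(hull,6,True)[:,0];print("board",ap.tolist());print(cast("scene",ap,.018).round(3))
inside=cv2.fillConvexPoly(np.zeros_like(felt),hull,1);inside=cv2.erode(inside,np.ones((7,7)))
br=((hsv[...,1]>100)&(hsv[...,2]>80)&(inside>0)).astype(np.uint8)
for c in cv2.findContours(br,0,2)[0]:
    if cv2.contourArea(c)<40: continue
    q=cv2.minAreaRect(c);b=cv2.boxPoints(q);w=cast("scene",b,.04);print("bar",np.round(q[0]),q[1],w[:,:2].round(3).tolist(),w.mean(0).round(3))
ln=((hsv[...,2]<45)&(inside>0)).astype(np.uint8)
for c in cv2.findContours(ln,0,2)[0]:
    if cv2.contourArea(c)<20: continue
    q=cv2.minAreaRect(c);print("line",q,cast("scene",cv2.boxPoints(q),.018)[:,:2].round(3).tolist(),cast("scene",[q[0]],.018).round(3))
cv2.imwrite("pics/crop0.png",cv2.resize(p[160:250,225:355,::-1],None,fx=6,fy=6,interpolation=2))
E
```

```text
[[-0.    -0.974  0.227]
 [-0.001  0.227  0.974]
 [-1.    -0.    -0.001]]
board [[329, 166], [347, 225], [249, 243], [237, 181]]
[[ 0.438  0.146  0.018]
 [ 0.633  0.173  0.018]
 [ 0.673 -0.087  0.018]
 [ 0.476 -0.115  0.018]]
bar [271. 203.] (33.73197555541992, 10.982502937316895) [[0.518, -0.045], [0.512, -0.015], [0.617, -0.003], [0.622, -0.032]] [ 0.567 -0.024  0.04 ]
bar [309. 195.] (32.53846740722656, 9.615386009216309) [[0.504, 0.053], [0.493, 0.078], [0.591, 0.103], [0.602, 0.078]] [0.548 0.078 0.04 ]
```

View pics/crop0.png

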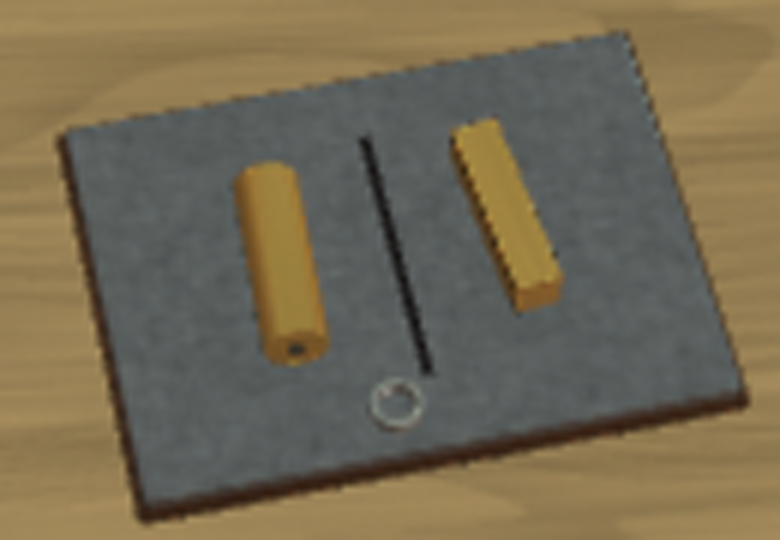

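Emit:
apply_moves(steps=[[0,-39,-30,0],[0,-39,-30,0],[0,-39,-30,0],[0,-39,-30,0],[0,-39,-30,0],[0,-39,-30,0],[0,-39,-30,0],[0,-39,-30,0],[0,-39,-30,0],[0,-39,-30,0]], fingers=120)

```text
t: 1.1
position: [0.4316, 0.1287, 0.2312]
orientation: [-1.039, 1.309, 1.039]
contact_force: [0.5, 1.7, -0.6]
width: 0.0449
```

Emit:
apply_moves(steps=[[0,-39,-30,0],[0,-39,-30,0],[0,-39,-30,0],[0,-39,-30,0],[0,0,0,8.5],[0,0,0,8.5],[0,0,0,8.5],[0,0,0,8.5],[0,0,0,8.5],[0,0,0,8.5]])

```text
t: 2.1
position: [0.5553, -0.0216, 0.2307]
orientation: [-0.349, 1.543, 0.35]
contact_force: [0.2, -0.6, 0.4]
width: 0.0451
```

Emit:
apply_moves(steps=[[10,0,0,8.5],[20,0,0,8.5],[20,0,0,0],[20,0,0,0],[0,0,0,0],[0,0,0,0]])

```text
t: 2.7
position: [0.5552, -0.0216, 0.1612]
orientation: [-0.122, 1.569, 0.122]
contact_force: [0.7, 0.1, -0.1]
width: 0.045
```

```bash
python3 - <<'E'
from h import *
o=get_obs();print({k:np.round(o[k],3).tolist() for k in("t","position","contact_force","width","orientation")})
print(Ro.from_rotvec(o["orientation"]).as_matrix().round(3))
p,d=grab_frame("wrist");cv2.imwrite("pics/w1.png",p[:,:,::-1]);np.savez("pics/w1.npz",p=p,pos=o["position"],ori=o["orientation"])
E
```

```text
{'t': 2.7, 'position': [0.555, -0.022, 0.161], 'contact_force': [0.718, 0.135, -0.128], 'width': 0.045, 'orientation': [-0.122, 1.569, 0.122]}
[[-0.001 -0.155  0.988]
 [ 0.     0.988  0.155]
 [-1.     0.    -0.001]]
```

View pics/w1.png

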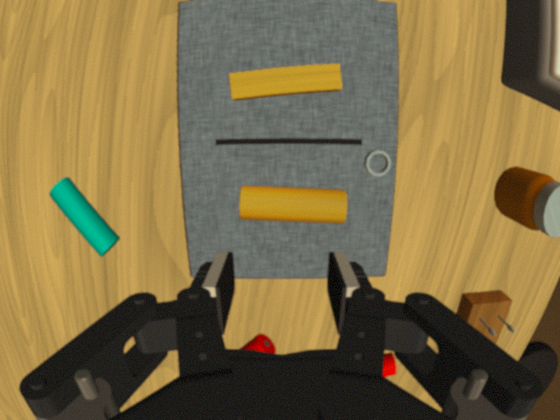

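Wrist view: the line runs (216–361, 142), the round bar is near (294,204) below it, the square bar near (287,81), and the ring at (378,163). Next I measure the bar relative to the line here.

```bash
cat > m.py <<'E'
import sys
from h import *
def fit(p2):
    vx,vy,x,y=cv2.fitLine(p2.astype(np.float32),cv2.DIST_L2,0,.01,.01).ravel()
    return np.degrees(np.arctan2(vy,vx)) if vx>0 else np.degrees(np.arctan2(-vy,-vx))
def meas(p,pos,ori):
    pos=np.asarray(pos);ori=np.asarray(ori)
    hsv=cv2.cvtColor(p,cv2.COLOR_RGB2HSV)
    felt=((hsv[...,1]<90)&(hsv[...,2]<140)).astype(np.uint8);felt[290:]=0
    cs=cv2.findContours(cv2.morphologyEx(felt,2,np.ones((3,3))),0,2)[0]
    brd=cv2.convexHull(max(cs,key=cv2.contourArea));ins=cv2.erode(cv2.fillConvexPoly(np.zeros_like(felt),brd,1),np.ones((9,9)))
    ln=((hsv[...,2]<45)&(ins>0)).astype(np.uint8)
    R=Ro.from_rotvec(ori).as_matrix();L=None
    for c in cv2.findContours(ln,0,1)[0]:
        (x,y),(w,h),a=cv2.minAreaRect(c)
        if max(w,h)>40 and min(w,h)<12 and (L is None or max(w,h)>L[1]):
            m=cv2.drawContours(np.zeros_like(ln),[c],-1,1,-1);L=(np.argwhere(m)[:,::-1],max(w,h))
    out={}
    if L is not None:
        P=wcast(L[0],.018,pos,ori)[:,:2];a=fit(P);u=np.array([np.cos(np.radians(a)),np.sin(np.radians(a))]);s=(P-P.mean(0))@u
        out["line"]=(P.mean(0)+u*(s.max()+s.min())/2,a,np.ptp(s))
    br=((hsv[...,1]>140)&(hsv[...,2]>60)&(ins>0)&(hsv[...,0]>8)&(hsv[...,0]<30)).astype(np.uint8)
    br=cv2.morphologyEx(br,2,np.ones((3,3)))
    out["bars"]=[]
    for c in cv2.findContours(br,0,1)[0]:
        if cv2.contourArea(c)<900: continue
        m=cv2.drawContours(np.zeros_like(br),[c],-1,1,-1)
        px=np.argwhere(m)[:,::-1]
        xs=np.unique(px[:,0]);mid=[]
        for x in xs[6:-6]:
            y=px[px[:,0]==x,1];mid.append((x,(y.min()+y.max())/2))
        M=wcast(mid,.033,pos,ori)[:,:2];a=fit(M);u=np.array([np.cos(np.radians(a)),np.sin(np.radians(a))])
        s=(wcast(px,.040,pos,ori)[:,:2]-M.mean(0))@u
        out["bars"].append((M.mean(0)+u*(s.max()+s.min())/2,a,np.ptp(s)))
    return out
def show(o,pos,ori):
    R=Ro.from_rotvec(np.asarray(ori)).as_matrix()
    if "line" in o:
        c,a,l=o["line"];print("line",c.round(4),round(a,2),round(l,4));ar=np.radians(a);u=np.array([np.cos(ar),np.sin(ar)]);n=np.array([-u[1],u[0]])
    for b,ba,l in o["bars"]:
        print("bar",b.round(4),round(ba,2),round(l,4),"| line frame x,y mm", (np.array([(b-c)@u,(b-c)@n])*1000).round(1) if "line" in o else "", "| tool y,z mm from TCP",((b-pos[:2])@R[:2,1:]*1000).round(1))
    print("tool z yaw",np.degrees(np.arctan2(R[1,2],R[0,2])).round(2),"tcp",np.round(pos,4))
if __name__=="__main__":
    o=get_obs();p,d=grab_frame("wrist");cv2.imwrite(f"pics/{sys.argv[1]}.png",p[:,:,::-1])
    print("t",o["t"],"F",np.round(o["contact_force"],1));show(meas(p,o["position"],o["orientation"]),o["position"],o["orientation"])
E
python3 - <<'E'
from m import *
z=np.load("pics/w1.npz");show(meas(z["p"],z["pos"],z["ori"]),z["pos"],z["ori"])
E
```

```text
line [0.5543 0.0295] 9.09 0.1272
bar [ 0.5659 -0.0228] 6.42 0.0916 | line frame x,y mm [  3.2 -53.5] | tool y,z mm from TCP [-2.8 10.3]
bar [0.5428 0.0797] 14.5 0.0892 | line frame x,y mm [-3.4 51.4] | tool y,z mm from TCP [102.    3.4]
tool z yaw 8.89 tcp [ 0.5552 -0.0216  0.1612]
```

Emit:
apply_moves(steps=[[10,-6,5,2.4],[25,-7,5,0],[30,0,0,0],[25,0,0,0],[13,0,0,0],[0,0,0,0]])

```text
t: 3.35
position: [0.5666, -0.0331, 0.0575]
orientation: [-0.089, 1.571, 0.089]
contact_force: [0.1, 0.3, 0.7]
width: 0.0452
```

Emit:
apply_moves(steps=[[2,0,0,0],[2,0,0,0],[2,0,0,0],[0,0,0,0]])

```text
t: 3.75
position: [0.5675, -0.0331, 0.0528]
orientation: [-0.089, 1.568, 0.089]
contact_force: [0.1, 0.9, -0.6]
width: 0.0452
```

Emit:
apply_moves(steps=[[1,0,0,0],[1,0,0,0],[0,0,0,0]])

```text
t: 4.05
position: [0.5672, -0.0331, 0.0502]
orientation: [-0.089, 1.569, 0.089]
contact_force: [-0.5, 1.0, 0.3]
width: 0.0451
```

Emit:
apply_moves(steps=[[1,0,0,0],[1,0,0,0],[0,0,0,0]])

```text
t: 4.35
position: [0.5671, -0.0332, 0.0481]
orientation: [-0.089, 1.569, 0.089]
contact_force: [-0.5, 0.7, -0.0]
width: 0.0447
```

Emit:
apply_moves(steps=[[1,0,0,0],[0,0,0,0]])

```text
t: 4.55
position: [0.5671, -0.0331, 0.0471]
orientation: [-0.089, 1.569, 0.089]
contact_force: [0.8, -0.5, -1.0]
width: 0.0454
```

Emit:
apply_moves(steps=[[1,0,0,0],[0,0,0,0]])

```text
t: 4.75
position: [0.5671, -0.0331, 0.0462]
orientation: [-0.089, 1.569, 0.089]
contact_force: [-0.9, -0.2, 0.0]
width: 0.045
```

Emit:
apply_moves(steps=[[1,0,0,0],[0,0,0,0]])

```text
t: 4.95
position: [0.5674, -0.0332, 0.0455]
orientation: [-0.089, 1.569, 0.089]
contact_force: [0.0, 0.1, 1.8]
width: 0.0454
```

Emit:
apply_moves(steps=[[0.7,0,0,0],[0,0,0,0]])

```text
t: 5.15
position: [0.5674, -0.0333, 0.0453]
orientation: [-0.089, 1.568, 0.089]
contact_force: [-1.4, -1.3, 4.8]
width: 0.0451
```

Emit:
apply_moves(steps=[[0,2,0,0],[0,4,0,-0.2],[0,4,0,-0.2],[0,4,0,-0.2],[0,2,0,0]])

```text
t: 5.65
position: [0.5656, -0.0171, 0.0456]
orientation: [-0.097, 1.568, 0.097]
contact_force: [-1.7, -0.6, 6.8]
width: 0.0449
```

Emit:
apply_moves(steps=[[0,2,0,0],[0,4,0,-0.2],[0,4,0,-0.2],[0,4,0,-0.2],[0,4,0,-0.2],[0,2,0,0],[0,0,0,0]])

```text
t: 6.35
position: [0.5632, 0.0029, 0.0456]
orientation: [-0.108, 1.567, 0.108]
contact_force: [-1.5, -0.0, 6.7]
width: 0.0451
```

```bash
python3 m.py w2
```

```text
t 6.35 F [-1.5 -0.   6.7]
line [0.5543 0.0296] 9.08 0.1277
bar [0.5626 0.0015] 7.14 0.0933 | line frame x,y mm [  3.7 -29.1] | tool y,z mm from TCP [-1.2 -0.8]
bar [0.5427 0.08  ] 14.52 0.0893 | line frame x,y mm [-3.5 51.6] | tool y,z mm from TCP [79.3 -9.7]
tool z yaw 7.9 tcp [0.5632 0.0029 0.0456]
```

View pics/w2.png

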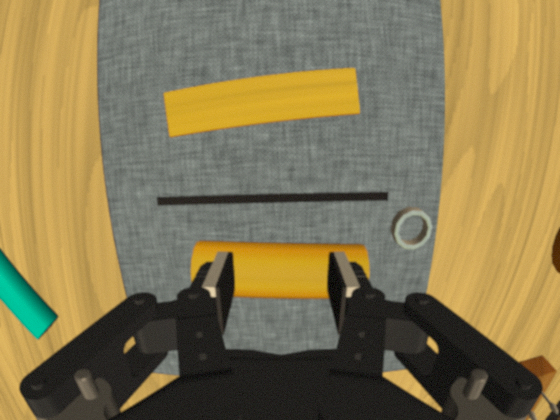

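Emit:
apply_moves(steps=[[-4,0,0,0],[-11,0,0,0],[-20,-10,0,0],[-20,-10,0,0],[0,0,0,0],[0,0,0,0]])

```text
t: 7.0
position: [0.5658, -0.0173, 0.1]
orientation: [-0.108, 1.567, 0.108]
contact_force: [-0.2, -0.3, 0.3]
width: 0.0452
```

```bash
python3 m.py w3
```

```text
t 7.0 F [-0.2 -0.3  0.3]
line [0.5542 0.0297] 9.13 0.1276
bar [ 0.5636 -0.0051] 6.54 0.0924 | line frame x,y mm [  3.8 -35.9] | tool y,z mm from TCP [12.3 -0.5]
bar [0.5428 0.0798] 14.49 0.0893 | line frame x,y mm [-3.3 51.3] | tool y,z mm from TCP [99.3 -9.5]
tool z yaw 7.86 tcp [ 0.5658 -0.0173  0.1   ]
```

View pics/w3.png

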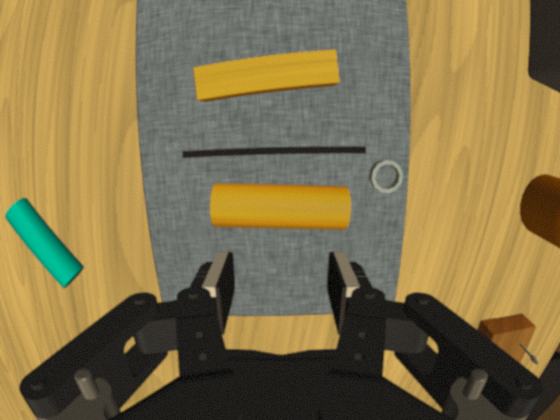

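Emit:
apply_moves(steps=[[20,3,0,2.4],[20,0,0,0],[9,0,0,0],[3,0,0,0],[2,0,0,0],[1.3,0,0,0],[1,0,0,0],[0,0,0,0]])

```text
t: 7.85
position: [0.5645, -0.0146, 0.0453]
orientation: [-0.076, 1.569, 0.075]
contact_force: [-7.5, -1.0, 11.2]
width: 0.0451
```

Emit:
apply_moves(steps=[[0,2,0,-0.3],[0,4,0,-0.6],[0,4,0,-0.6],[0,4,0,-0.6],[0,4,0,-0.6],[0,4,0,-0.6],[0,4,0,-0.6],[0,4,0,-0.6],[0,2,0,-0.3],[0,0,0,0]])

```text
t: 8.85
position: [0.5618, 0.0177, 0.0455]
orientation: [-0.141, 1.563, 0.141]
contact_force: [-3.1, -0.1, 7.7]
width: 0.0451
```

Emit:
apply_moves(steps=[[-4,0,0,0],[-11,0,0,0],[-20,-10,0,0],[-20,-10,0,0],[0,0,0,0],[0,0,0,0]])

```text
t: 9.45
position: [0.565, -0.0023, 0.099]
orientation: [-0.141, 1.565, 0.141]
contact_force: [-0.3, -0.7, -0.6]
width: 0.0456
```

```bash
python3 m.py w4
```

```text
t 9.45 F [-0.3 -0.7 -0.6]
line [0.5539 0.0296] 9.13 0.1279
bar [0.562  0.0099] 6.5 0.0924 | line frame x,y mm [  4.9 -20.7] | tool y,z mm from TCP [12.5 -0.8]
bar [0.5428 0.08  ] 14.53 0.0894 | line frame x,y mm [-3.  51.5] | tool y,z mm from TCP [84.9 -7.2]
tool z yaw 10.26 tcp [ 0.565  -0.0023  0.099 ]
```

Emit:
apply_moves(steps=[[10,3.5,0,3.8],[20,0,0,0],[15,0,0,0],[5,0,0,0],[2,0,0,0],[1,0,0,0],[0,0,0,0]], fingers=69)

```text
t: 10.2
position: [0.5641, 0.0013, 0.0458]
orientation: [-0.089, 1.568, 0.089]
contact_force: [-0.5, -0.6, -0.1]
width: 0.062
```

Emit:
apply_moves(steps=[[1,0,0,0],[0,0,0,0]])

```text
t: 10.4
position: [0.5641, 0.0012, 0.0447]
orientation: [-0.089, 1.568, 0.089]
contact_force: [0.3, -0.1, -0.6]
width: 0.0624
```

Emit:
apply_moves(steps=[[1,0,0,0],[0,0,0,0]])

```text
t: 10.6
position: [0.5638, 0.0012, 0.0433]
orientation: [-0.089, 1.569, 0.089]
contact_force: [0.0, 1.2, -0.3]
width: 0.0622
```

Emit:
apply_moves(steps=[[1,0,0,0],[0,0,0,0]])

```text
t: 10.8
position: [0.5639, 0.0012, 0.0423]
orientation: [-0.089, 1.569, 0.089]
contact_force: [0.7, -0.1, -0.1]
width: 0.0623
```

Emit:
apply_moves(steps=[[1,0,0,0],[0,0,0,0]])

```text
t: 11.0
position: [0.564, 0.0011, 0.0421]
orientation: [-0.089, 1.568, 0.089]
contact_force: [-1.3, -0.1, 6.3]
width: 0.0625
```

Emit:
apply_moves(steps=[[1,0,0,0],[0,0,0,0]])

```text
t: 11.2
position: [0.5641, 0.001, 0.0419]
orientation: [-0.089, 1.568, 0.088]
contact_force: [-3.9, -1.7, 10.8]
width: 0.062
```

Emit:
apply_moves(steps=[[1,0,0,0],[0,2,0,-0.3],[0,4,0,-0.6],[0,4,0,-0.6],[0,4,0,-0.6],[0,4,0,-0.6],[0,2,0,-0.3],[0,0,0,0]])

```text
t: 12.0
position: [0.5619, 0.0212, 0.042]
orientation: [-0.13, 1.564, 0.13]
contact_force: [-5.6, -0.2, 18.4]
width: 0.0623
```

```bash
python3 m.py w5; python3 -c "
from rig import *;print(get_obs()['ft_torque'])"
```

```text
t 12.0 F [-5.6 -0.2 18.4]
line [0.5731 0.0333] 8.18 0.0896
bar [0.5602 0.0228] 7.67 0.0922 | line frame x,y mm [-14.2  -8.5] | tool y,z mm from TCP [ 1.9 -1.4]
bar [0.5428 0.0794] 14.52 0.0892 | line frame x,y mm [-23.4  50. ] | tool y,z mm from TCP [60.6 -9.2]
tool z yaw 9.47 tcp [0.5619 0.0212 0.042 ]
[-0.03586647  1.28198545 -0.25555989]
```

View pics/w5.png

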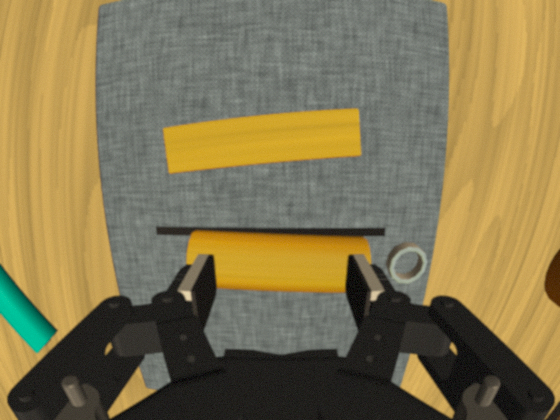

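Emit:
apply_moves(steps=[[0.5,0,0,-1],[0,0,0,-1],[0,0,0,-1],[0,0,0,-1],[0,0,0,-1],[0,0,0,-1],[0,0,0,0]])

```text
t: 12.75
position: [0.5624, 0.021, 0.042]
orientation: [-0.212, 1.556, 0.211]
contact_force: [-4.1, -0.3, 19.4]
width: 0.0624
```

Emit:
apply_moves(steps=[[-4,0,0,0],[-11,0,0,0],[-20,-10,0,0],[-20,-10,0,0],[0,0,0,0],[0,0,0,0]])

```text
t: 13.35
position: [0.5666, 0.0017, 0.0938]
orientation: [-0.212, 1.56, 0.212]
contact_force: [0.3, 1.2, -0.2]
width: 0.0623
```

```bash
python3 m.py w6
```

```text
t 13.35 F [ 0.3  1.2 -0.2]
line [0.5892 0.036 ] 7.85 0.0567
bar [0.5613 0.0185] 8.39 0.0927 | line frame x,y mm [-30.1 -13.6] | tool y,z mm from TCP [17.5 -0.6]
bar [0.5428 0.08  ] 14.5 0.0891 | line frame x,y mm [-40.   49.9] | tool y,z mm from TCP [81.8 -2. ]
tool z yaw 15.47 tcp [0.5666 0.0017 0.0938]
```

View pics/w6.png

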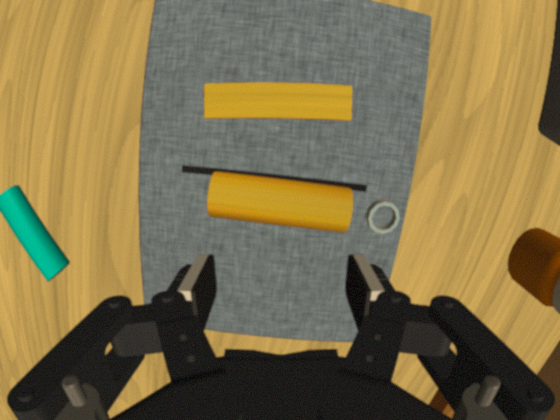

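Emit:
apply_moves(steps=[[0,0,0,7],[20,9.5,-3,0],[20,0,0,0],[8,0,0,0],[3,0,0,0],[2,0,0,0],[1,0,0,0],[0,0,0,0]])

```text
t: 14.2
position: [0.5605, 0.0105, 0.0419]
orientation: [-0.117, 1.569, 0.116]
contact_force: [-11.5, -1.6, 20.1]
width: 0.0624
```

Emit:
apply_moves(steps=[[0,2,0,-0.2],[0,4,0,-0.3],[0,4,0,-0.3],[0,4,0,-0.3],[0,4,0,-0.3],[0,4,0,-0.3],[0,2,0,0],[0,0,0,-1],[0,0,0,-1],[0,0,0,0]])

```text
t: 15.2
position: [0.5578, 0.0343, 0.042]
orientation: [-0.167, 1.564, 0.166]
contact_force: [-7.5, -0.7, 17.5]
width: 0.0623
```

Emit:
apply_moves(steps=[[-4,0,0,0],[-11,0,0,0],[-20,-10,0,0],[-20,-10,0,0],[0,0,0,0],[0,0,0,0]])

```text
t: 15.8
position: [0.5627, 0.0149, 0.095]
orientation: [-0.167, 1.564, 0.167]
contact_force: [0.0, -0.1, -0.0]
width: 0.0624
```

```bash
cat >> m.py <<'E'
    r=meas(p,o["position"],o["orientation"]);u=np.array([.9874,.1582]);n=np.array([-u[1],u[0]])
    for b in r["bars"]: e=b[0]-[.5541,.0296];print("FIXED line x,y mm",(e@u*1e3).round(1),(e@n*1e3).round(1),"dyaw",round(b[1]-9.1,2))
E
python3 m.py w7
```

```text
t 15.8 F [ 0.  -0.1 -0. ]
bar [0.5611 0.0298] 11.64 0.0932 | line frame x,y mm  | tool y,z mm from TCP [15.   1.5]
bar [0.5428 0.0796] 14.51 0.0891 | line frame x,y mm  | tool y,z mm from TCP [67.5 -5.9]
tool z yaw 12.17 tcp [0.5627 0.0149 0.095 ]
FIXED line x,y mm 6.9 -0.9 dyaw 2.54
FIXED line x,y mm -3.3 51.2 dyaw 5.41
```

View pics/w7.png

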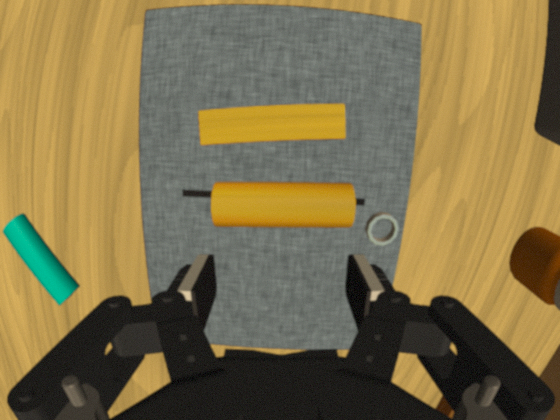

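Emit:
apply_moves(steps=[[20,14,0,0],[20,0,0,0],[9,0,0,0],[3,0,0,0],[2,0,0,0],[1,0,0,0],[0,0,0,0]])

```text
t: 16.55
position: [0.5581, 0.0282, 0.042]
orientation: [-0.168, 1.566, 0.167]
contact_force: [-12.4, -1.9, 20.8]
width: 0.0623
```

Emit:
apply_moves(steps=[[0,0.7,0,0.5],[0,0.7,0,0.6],[0,0.6,0,0.6],[0,0,0,0.6],[0,0,0,0.5],[0,0,0,0]])

```text
t: 17.15
position: [0.5586, 0.0303, 0.042]
orientation: [-0.129, 1.567, 0.128]
contact_force: [-7.6, -1.2, 18.3]
width: 0.0621
```

Emit:
apply_moves(steps=[[-4,0,0,0],[-11,0,0,0],[-20,-10,0,0],[-20,-10,0,0],[0,0,0,0],[0,0,0,0]])

```text
t: 17.75
position: [0.5626, 0.0108, 0.095]
orientation: [-0.128, 1.566, 0.129]
contact_force: [0.3, -0.3, 0.2]
width: 0.0625
```

```bash
python3 m.py w8
```

```text
t 17.75 F [ 0.3 -0.3  0.2]
bar [0.5617 0.0306] 9.14 0.0933 | line frame x,y mm  | tool y,z mm from TCP [19.7  2.4]
bar [0.5428 0.0798] 14.5 0.0892 | line frame x,y mm  | tool y,z mm from TCP [71.3 -8.3]
tool z yaw 9.37 tcp [0.5626 0.0108 0.095 ]
FIXED line x,y mm 7.7 -0.2 dyaw 0.04
FIXED line x,y mm -3.2 51.3 dyaw 5.4
```

Emit:
apply_moves(steps=[[-25,-10,0,0],[-25,-10,0,0],[-25,0,0,0],[-15,0,0,0],[0,0,0,0],[0,0,0,0]])

```text
t: 18.4
position: [0.5652, -0.0086, 0.1835]
orientation: [-0.129, 1.568, 0.129]
contact_force: [-0.5, -0.6, -0.8]
width: 0.0623
```

```bash
python3 m.py w9; python3 -c "
import cv2;p=cv2.imread('pics/w9.png');cv2.imwrite('pics/w9c.png',cv2.resize(p[60:260,160:420],None,fx=3,fy=3,interpolation=2))"
```

```text
t 18.4 F [-0.5 -0.6 -0.8]
bar [0.562  0.0306] 8.68 0.0932 | line frame x,y mm  | tool y,z mm from TCP [39.2  3.2]
bar [0.5429 0.0799] 14.52 0.0893 | line frame x,y mm  | tool y,z mm from TCP [91.  -7.5]
tool z yaw 9.41 tcp [ 0.5652 -0.0086  0.1835]
FIXED line x,y mm 7.9 -0.2 dyaw -0.42
FIXED line x,y mm -3.1 51.5 dyaw 5.42
```

View pics/w9c.png

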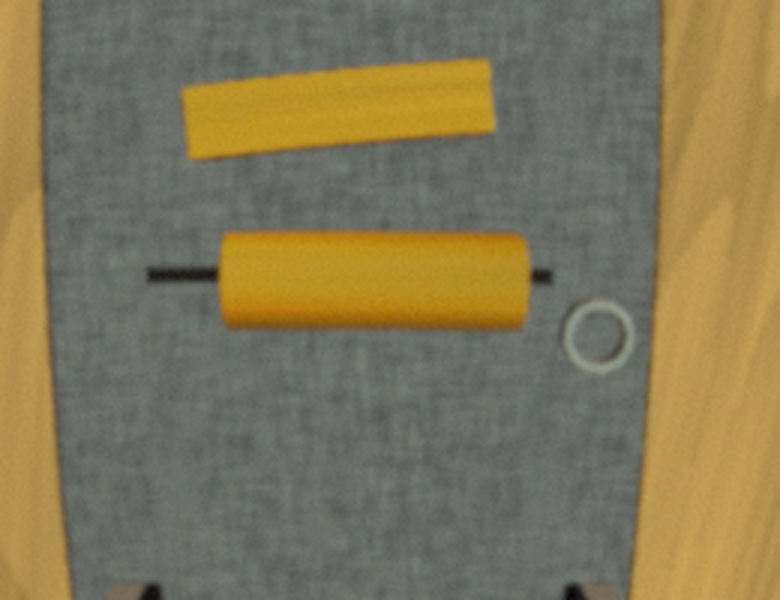

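The crop shows the line sticking out at both ends of the bar, at (182,274) and (541,277). The square bar and ring haven't moved, so I'm handing in.

```bash
python3 -c "
from rig import *;print(hand_in())"
```

```text
the job is handed in; nothing more can be done
None
```

The round bar now lies along the black line. I rolled it there with four fingertip strokes on its top, then made one small turn on the spot to straighten it. It was never grasped or lifted.

**Position:** the last wrist-camera measurements put the bar about 0.2 mm off the line's centre across it. It is about 8 mm off centre along the line, and the line shows past both ends of the bar.

**Angle:** the last two readings were 0.0° and −0.4° from the line. Offset and angle are taken against the line as measured earlier, because the bar now covers most of it.

**Rolling:** the bar travelled about half as far as the fingertip, as expected for rolling (0.43 to 0.49 on the first three strokes). The yaw fixes were different. I twisted the bar under a press of about 20 N, so it pivoted slightly on the felt there. The twist before and during the last stroke took it from −2.6° to +2.5°, and the final turn brought it back.

**Everything else:** the square bar's measured position stayed the same to within 1 mm throughout, and the ring looked unmoved in the pictures. I did not re-check the mug, hammer, jar and brush at the end. The arm finished about 135 mm above the bar and to one side, at about 18.4 s of the 48 s.

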